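# Nip up the window ring of a tube reader with its pin spanner

## Task

The retainer ring in the top of the tube reader is loose. Take the two-pin spanner from its stand, feel its pins fully into the ring's two holes, turn the ring clockwise (seen from above) to its stop and nip it up gently to about 0.5 N m for half a second; then stand the spanner back in its stand as it was and let go. Do not lean on the ring (keep well under 40 N), do not tighten beyond 0.8 N m, and leave the tube rack, specimen pot and black tray where they are.

Things in the scene. Friction and masses are not known exactly. Their poses are not given: they have to be found in the camera images.
- spanner_grip (a point): Centre of the black upright grip of the loose two-pin spanner (about 160 g): a block 38 mm long (x), 20 mm thick (y: pinch it here), 50 mm tall. z points up along the tool; a half turn about z makes no difference. The pin ends are 52 mm below this point, the crossbar's underside 37 mm, the grip's lower end 25 mm.
- spanner: The spanner as a whole; origin midway between the pin ends, axes as for spanner_grip. Under the grip a dark steel crossbar 64 (x) by 18 (y) by 12 mm; under that two round steel pins, 6 mm in diameter with hemispherical ends, 15 mm long, at x = +24 and -24 mm.
- stand_top (a point): Centre of the top face of the fixed white spanner stand, 96 (x) by 56 (y) by 34 mm tall, z up. In its top a slot 60 (x) by 12 mm (y), 22 mm deep. At the start the spanner stands in it upright, pins in the slot, crossbar resting on the top face, grip centre 37 mm above this point, its x within 0.04 rad of the stand's x (either way round is right on return).
- ring_centre (a point): Centre of the aluminium retainer ring, level with its top face; fixed to the reader, z up, x and y along its sides. Ring 72 mm outside, 30 mm bore, 9 mm thick, on the floor of a round recess 76 mm wide; the reader's top face is 10 mm above this point. The spanner's grip centre is 43 mm above it with the pins home on the recess floor, 52 mm with the pins resting on the ring's face.
- reader: The fixed white tube reader, 170 x 170 x 62 mm, with its ring; origin under its centre. The ring's two holes, 9 mm wide and right through it, lie opposite each other, 24 mm from the centre. Their line makes the angle 0.6 - ring - gasket - c (rad, anticlockwise) with the reader's x; c differs from unit to unit, -0.25 to 0.25, and is not measured: see or feel for the holes.
- ring (a joint): How far the ring has been screwed clockwise (seen from above), rad: 0 fully slack, 1.00 the firm stop where it is fully home. It starts between 0.15 and 0.5, turns against a drag of about 0.12 N m and stays where it is left. Pins slid over its face with more than about 8 N drag it round with them.
- gasket (a joint): Twist of the rubber gasket under the ring, rad, clockwise positive, 0 when nothing turns the ring. A spring of 6 N m per rad: 0.5 N m on the ring twists it 0.083. While the ring still turns it shows about 0.02; with the ring at its stop it winds up with the torque, and springs back on release.
- tube_rack: Bystander: white foam rack with capped blood tubes, 100 x 160 mm and 95 mm tall, origin under its centre. Leave alone.
- pot: Bystander: small specimen pot, 54 mm wide, 62 mm tall, origin under its centre. Leave alone.
- cap_tray: Bystander: low black divided tray, 100 x 170 x 22 mm, origin under its centre. Leave alone.
There are look-alikes about, which are no part of the job. Several things look just like the part that bears stand_top: the one meant starts farthest to the robot's left. What is shaped like the spanner but green is not meant.

How it is judged:
By the outcome, as a careful person would: the job done as asked, in the order asked, and still so for the second after the job is handed in, with the robot touching nothing.
It also fails if it takes over 72 s, if anything falls off the work surface, if the arm or the gripper's body presses on something with over 40 N, if the wrist force passes 120 N, or if a joint passes its speed limit or range.

## Robot

A 6-joint arm with a two-finger parallel gripper is mounted at the origin on the work surface. World frame = base frame: x ahead of the robot, y to its left, z up, the work surface at z = 0. Lengths are in m, angles in rad, forces in N, time in s.
With the tool pointing down it reaches from about 0.425 to 0.95 m from the base axis. Payload 3.5 kg.
Tool frame: the origin (TCP) lies midway between the tips of the shut fingers; the grasp point (between the pads) lies 19 mm behind it (ctrl.pinch_z is the distance from the TCP to the grasp point, in m); z points along the fingers, y is the line along which they close (so a half turn about z gives the same grasp; the last joint's range is limited). The gripper opens to 85 mm and grips with 20 to 120 N. Pads are 22 mm wide; open, the fingers measure 114 mm over their backs; the gripper's body (76 mm by 85 mm) begins 54 mm behind the grasp point. The pads swing forward as they close: fully open they stand 13 mm farther back than shut.
Start: joints at [1.059, 0.286, 1.577, -0, 1.279, -0.15], TCP at [0.239, 0.631, 0.231] pointing down, gripper open.
Joint ranges: [-2.77, 2.77], [-0.9, 2.22], [0.21, 2.48], [-1.53, 4.67], [0.24, 2.81], [-2.84, 2.84]. Speed limits (rad/s): [2.79, 2.79, 3.14, 3.14, 3.14, 3.14].

## Interface

Orientations are given as a unit quaternion [x, y, z, w].
In Python, from plant import get_state, viewer, sign_off, ctrl gives the robot as it stands. The module is installed in compiled form; this text tells all that it offers.
- The arm moves only by the shell command python3 -m handwheel 'ROWS' [FORCE]. ROWS is JSON, a list that holds one entry, the list of rows, each a list of 5 numbers: the finger opening in m, from 0 to 0.0854, then the shift along the tool's x, y, z in m, then the turn about the tool's z in degrees. In form: [[[claw, x, y, z, spin], ...]]. A call has 1 to 12 rows; each row shifts and turns the commanded pose from where the row before left it, along the tool's axes as they then stand; what a row does not reach is not made up. A row lasts 1/12 s, in which the tool goes at most 41.7 mm and 7.16 degrees, less where a joint would pass 70% of its speed; a pose out of reach is approached as far as the arm can. A call is refused whole if a number of a shift passes 0.0417 or a number of a turn 7.16, either way. A call with a gripper value outside its range is refused whole. The fingers move at their own pace and stop on an object; FORCE is the grip in N (left out, the last holds). Time passes only in rows, so rows that do not move let the fingers close. It gives the time, the measured TCP pose, the force, the opening and the grip force at its end, in the units of the state.
- get_state(): the state, without advancing time (a new reading comes with each control period).
- viewer.read_camera(name): name is "scene" or "side" or "wrist"; returns the picture (420x560x3 uint8, blue, green, red); there is no depth.
- viewer.camera_params(name): a dict with "fov_y" (degrees; the focal length in pixels is half the picture's height over the tangent of half this angle, whatever the lens; pixels are square), "cx", "cy" (the principal point, pixels), "k1" (the pictures are not rectified: a ray, as slopes to the right and down, at radius r is drawn at 1 + k1 r^2 times it, then the intrinsics apply), "xyz" and "attitude" of the camera in the world; the wrist camera has in their place "hand_eye" (4x4, takes a point from camera to tool coordinates, whose origin is the TCP and whose axes are the flange's). Camera axes: x right, y up, looking along -z (the intrinsics and any distortion apply to the point x, -y, -z); pixel columns grow to the right and rows downward; lengths in m; the calibration is good to about 2 mm. A picture is of the moment at which its call begins: read the wrist's pose just before it. camera_params takes no time and is no camera call.
- sign_off(): hands the job in; it is judged then, once.
Trained networks look in the newest picture that a camera, given by its name, has taken for a name from the list of things; names that differ only in an ending like _2 or _b are one class to them, and where a whole thing is asked for, a point or a joint stands for the part that bears it (a point fixed in the world has none). Each returns a list of dicts, best first, with "confidence" (0 to 1); they miss things now and then, are a little off and sometimes report something else, mostly with a low value. They report only what shows in the picture. A call takes as long as a camera call. They do not tell look-alikes from the thing itself.
- viewer.look_for(camera, name): "extent" ([left, top, width, height] as shares, 0 to 1, of the picture: columns of its width, rows of its height, round what is visible of it).
- viewer.outline_of(camera, name): "mask" (420x560 bool, what is visible of it) and "extent" ([left, top, width, height] as shares, 0 to 1, of the picture: columns of its width, rows of its height, round what is visible of it).
- viewer.pinpoint(camera, name): "xy" ([column, row] as shares, 0 to 1, of the picture: columns of its width, rows of its height: a listed point, or the origin of a listed thing).
The state is a dict: "time": time; "qpos": joint angles; "dq": joint speeds; "joint_efforts": joint torques, N m; "eef_pos": TCP position; "tcp_rot": TCP orientation; "contact_force": force on the tool from outside, world axes, zero at the start; "wrist_torque": the same for the moment, N m; "opening": opening from 0.0 (shut) to 1.0 (fully open); "finger_force": force on a finger pad.
Only numpy, scipy, OpenCV 4.12 (cv2) and the standard library are available. Lean on these libraries where they do the work, as an engineer would, in place of code of your own. Each camera call takes 0.05 s, during which the arm holds its last target. There are 200 camera calls.

## Working session

There is one attempt and no reset: what is moved stays moved. The work goes in short steps, Python scripts to look and compute and a shell command to move; the robot and the scene stay as the last step left them, time stands still between calls to the robot, and variables do not carry over. Pictures are saved under pics/ and viewed, at most 10 in all, crops included, and the job is handed in when it is done.

```bash
mkdir -p pics; cat > h.py <<'E'
import numpy as np, cv2
from scipy.spatial.transform import Rotation as R
from plant import get_state, viewer, ctrl
def tool():
    s=get_state(); T=np.eye(4); T[:3,:3]=R.from_quat(s["tcp_rot"]).as_matrix(); T[:3,3]=s["eef_pos"]; return T
def campose(name,T=None):
    p=viewer.camera_params(name)
    if name=="wrist": return p,(tool() if T is None else T)@np.array(p["hand_eye"])
    M=np.eye(4); a=np.array(p["attitude"],float)
    M[:3,:3]=R.from_quat(a).as_matrix() if a.size==4 else a.reshape(3,3); M[:3,3]=p["xyz"]; return p,M
def ray(name,uv,T=None):
    p,M=campose(name,T); f=210/np.tan(np.radians(p["fov_y"])/2)
    d=np.array([(uv[0]-p["cx"])/f,(uv[1]-p["cy"])/f]); u=d.copy()
    for _ in range(20): u=d/(1+p["k1"]*(u@u))
    return M[:3,3],M[:3,:3]@np.array([u[0],-u[1],-1])
def onz(name,uv,z,T=None):
    o,d=ray(name,uv,T); return o+d*(z-o[2])/d[2]
def proj(name,X,T=None):
    p,M=campose(name,T); f=210/np.tan(np.radians(p["fov_y"])/2)
    q=M[:3,:3].T@(np.array(X)-M[:3,3]); u=np.array([q[0],-q[1]])/-q[2]; u=u*(1+p["k1"]*(u@u))
    return np.array([p["cx"],p["cy"]])+f*u
def shot(name,fn):
    T=tool(); im=viewer.read_camera(name); cv2.imwrite("pics/"+fn,im); return T,im
E
python3 - <<'E'
from h import *
print(viewer.camera_params("scene"),ctrl.pinch_z, get_state())
Z=dict(spanner_grip=.071,stand_top=.034,ring_centre=.052,reader=0)
ims=[]
for c in ["scene","side"]:
    T,im=shot(c,c+"0.png"); ims.append(im)
    for n in Z:
        for d in viewer.pinpoint(c,n):
            uv=np.array(d["xy"])*[560,420]
            print(c,n,round(d["confidence"],2),uv.round(),onz(c,uv,Z[n]).round(3))
T,im=shot("wrist","w0.png")
cv2.imwrite("pics/a.png",cv2.resize(np.hstack(ims),(800,300)))
E
```

```text
{'fov_y': 57.56592653485558, 'cx': 279.3095987458734, 'cy': 209.40512042458622, 'k1': 0.019358806293648577, 'xyz': array([1.03966442, 0.43084886, 1.08006174]), 'attitude': array([0.11745838, 0.26366001, 0.86823703, 0.40354849])} 0.0187 {'time': 0.0, 'qpos': array([ 1.05897025e+00,  2.87190026e-01,  1.57814820e+00, -1.78782586e-05,
        1.27858979e+00, -1.49994976e-01]), 'dq': array([ 0.00033212,  0.00036796,  0.00098406,  0.00087381,  0.0008332 ,
       -0.00023128]), 'joint_efforts': array([-5.05330058e-05, -4.05976331e+01, -2.92627734e+01, -9.83201062e-05,
        5.88420429e-03,  5.20840501e-06]), 'eef_pos': array([0.23859621, 0.63073716, 0.22994652]), 'tcp_rot': array([ 1.79927592e-01,  9.83679164e-01, -1.10710888e-03, -3.71290917e-04]), 'contact_force': array([-0.60854233,  0.01882777, -1.11390521]), 'wrist_torque': array([-0.01976507,  0.03450567, -0.01533946]), 'finger_force': 0.0, 'opening': 0.9954659618540005}
scene spanner_grip 0.57 [222. 212.] [ 0.66  -0.14   0.071]
scene spanner_grip 0.47 [232. 180.] [ 0.549 -0.206  0.071]
scene stand_top 0.93 [233. 184.] [ 0.538 -0.214  0.034]
scene stand_top 0.9 [187. 141.] [ 0.505 -0.486  0.034]
scene stand_top 0.62 [199. 171.] [ 0.575 -0.348  0.034]
scene stand_top 0.46 [229. 181.] [ 0.537 -0.236  0.034]
scene ring_centre 0.75 [327. 245.] [0.531 0.177 0.052]
scene reader 0.95 [325. 257.] [0.545 0.186 0.   ]
side spanner_grip 0.69 [282. 249.] [ 0.552 -0.216  0.071]
side spanner_grip 0.63 [313. 237.] [ 0.653 -0.17   0.071]
side stand_top 0.96 [296. 291.] [ 0.572 -0.352  0.034]
side stand_top 0.75 [284. 256.] [ 0.558 -0.206  0.034]
side stand_top 0.59 [272. 328.] [ 0.492 -0.476  0.034]
side ring_centre 0.64 [263. 183.] [0.534 0.197 0.052]
side reader 0.85 [269. 194.] [0.556 0.197 0.   ]
```

View pics/scene0.png

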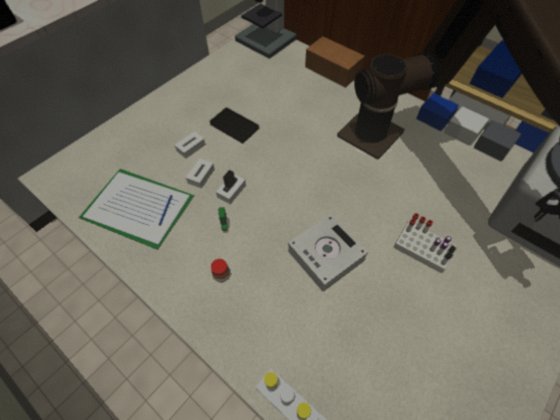

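The scene picture shows the spanner standing in the leftmost stand at (232,185), with the other stands at (200,172) and (190,143). The green look-alike is at (223,218) and the reader's ring at (327,248). I'll move towards the reader and look from there.

```bash
python3 -m handwheel '[[[0.085,-0.0325,-0.0235,0,0],[0.085,-0.0325,-0.0235,0,0],[0.085,-0.0325,-0.0235,0,0],[0.085,-0.0325,-0.0235,0,0],[0.085,-0.0325,-0.0235,0,0],[0.085,-0.0325,-0.0235,0,0],[0.085,-0.0325,-0.0235,0,0],[0.085,-0.0325,-0.0235,0,0],[0.085,-0.0325,-0.0235,0,0],[0.085,-0.0325,-0.0235,0,0],[0.085,-0.02,-0.0135,0,0],[0.085,0,0,0,0]]]' 40
python3 - <<'E'
from h import *
print(viewer.camera_params("wrist"))
T,im=shot("wrist","w1.png"); print(T.round(3))
for n,z in dict(ring_centre=.052,reader=0).items():
    for d in viewer.pinpoint("wrist",n):
        uv=np.array(d["xy"])*[560,420]; print(n,round(d["confidence"],2),uv.round(),onz("wrist",uv,z,T).round(4))
E
```

```text
time: 1.55
eef_pos: [0.4761, 0.2732, 0.2317]
tcp_rot: [0.183, 0.983, -0.0, 0.001]
contact_force: [0.8, 0.7, -0.2]
opening: 0.995
finger_force: 0.0
{'fov_y': 68.26407754950728, 'cx': 282.23665118058364, 'cy': 204.97281002822618, 'k1': -0.000741340198142077, 'hand_eye': array([[-6.65596673e-04,  9.61323788e-01,  2.75419918e-01,
         6.84787342e-02],
       [ 9.99999329e-01,  3.78760118e-04,  1.09463803e-03,
        -2.79541639e-04],
       [ 9.47983496e-04,  2.75420461e-01, -9.61323396e-01,
        -1.42679387e-01],
       [ 0.00000000e+00,  0.00000000e+00,  0.00000000e+00,
         1.00000000e+00]])}
[[-0.933  0.359  0.002  0.476]
 [ 0.359  0.933 -0.001  0.273]
 [-0.002 -0.    -1.     0.232]
 [ 0.     0.     0.     1.   ]]
ring_centre 0.54 [241. 241.] [0.5211 0.2053 0.052 ]
reader 0.57 [239. 243.] [0.54   0.1872 0.    ]
```

View pics/w1.png

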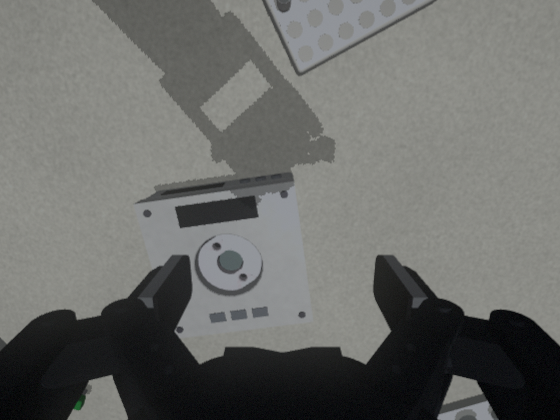

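The wrist picture shows the reader with the ring bore at (230,262), the holes at about (216,247) and (243,277), and the corner screws at (147,213), (284,195), (302,315) and (180,330).

```bash
python3 - <<'E'
from h import *
im=cv2.imread("pics/w1.png")
T=np.eye(4);T[:3,:3]=R.from_quat([.183,.983,0,.001]).as_matrix();T[:3,3]=[.4761,.2732,.2317]
S=[onz("wrist",u,.062,T)[:2] for u in [(147,213),(284,195),(302,315),(180,330)]]
S=np.array(S);print(S.round(4),"centre",S.mean(0).round(4),[np.linalg.norm(S[i]-S[i-1]).round(4) for i in range(4)])
for i in range(4):
    e=S[i]-S[i-1]; print(np.degrees(np.arctan2(e[1],e[0])).round(1))
g=cv2.cvtColor(im,cv2.COLOR_BGR2GRAY)
for (x,y) in [(216,247),(243,277),(230,262)]:
    r=7 if x!=230 else 18
    p=g[y-r:y+r+1,x-r:x+r+1].astype(float); w=np.clip(120-p,0,None) 
    Y,X=np.mgrid[-r:r+1,-r:r+1]; c=(x+(w*X).sum()/w.sum(),y+(w*Y).sum()/w.sum()); print(np.round(c,1),onz("wrist",c,.052,T).round(4),p.min(),p.max())
cv2.imwrite("pics/c1.png",cv2.resize(im[215:315,180:290],None,fx=5,fy=5,interpolation=cv2.INTER_CUBIC))
M=T[:3,:3].T@(np.array([.55-.04,-.21,.2])-T[:3,3]); print("to spanner tool",M.round(3))
E
```

```text
[[0.4525 0.1284]
 [0.4864 0.2706]
 [0.629  0.2383]
 [0.5963 0.096 ]] centre [0.5411 0.1833] [np.float64(0.1473), np.float64(0.1462), np.float64(0.1462), np.float64(0.146)]
167.3
76.6
-12.8
-103.0
[216.5 245.9] [0.5166 0.1776 0.052 ] 46.0 149.0
[243.  276.8] [0.563  0.1902 0.052 ] 47.0 150.0
[229.  262.1] [0.54   0.1826 0.052 ] 46.0 150.0
to spanner tool [-0.205 -0.439  0.032]
```

View pics/c1.png

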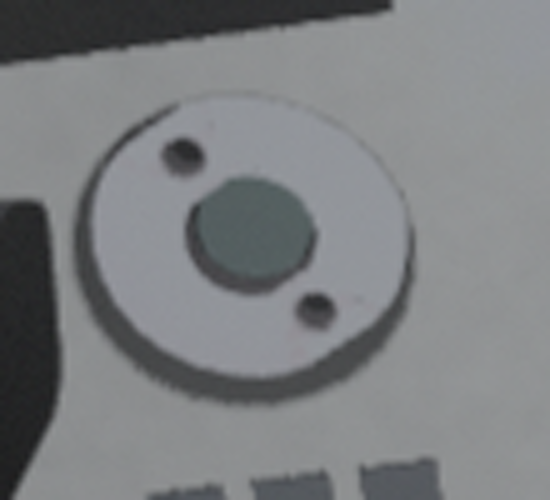

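The crop confirms two through-holes at (217,246) and (243,277). That puts the ring centre at about (0.540, 0.183) with the hole line at about +15° in the world frame. Next is the spanner.

```bash
python3 -m handwheel '[[[0.085,-0.0165,-0.0365,0,0],[0.085,-0.0165,-0.0365,0,0],[0.085,-0.0165,-0.0365,0,0],[0.085,-0.0165,-0.0365,0,0],[0.085,-0.0165,-0.0365,0,0],[0.085,-0.0165,-0.0365,0,0],[0.085,-0.0165,-0.0365,0,0],[0.085,-0.0165,-0.0365,0,0],[0.085,-0.0165,-0.0365,0,0],[0.085,-0.0165,-0.0365,0,0],[0.085,-0.0165,-0.0365,0,0],[0.085,0,0,0,0]]]'
python3 - <<'E'
from h import *
T,im=shot("wrist","w2.png"); np.save("T2.npy",T); print(T.round(3),get_state()["qpos"].round(2))
for n,z in dict(stand_top=.034,spanner_grip=.071).items():
    for d in viewer.pinpoint("wrist",n):
        uv=np.array(d["xy"])*[560,420]; print(n,round(d["confidence"],2),uv.round(),onz("wrist",uv,z,T).round(4))
d=[d for d in viewer.outline_of("wrist","stand_top")]
for k in d:
    c,_=cv2.findContours(k["mask"].astype(np.uint8),0,1); print("stand",round(k["confidence"],2),(np.array(k["extent"])*[560,420,560,420]).round())
E
```

```text
time: 2.7
eef_pos: [0.5018, -0.1675, 0.2317]
tcp_rot: [0.182, 0.983, -0.001, 0.001]
contact_force: [-0.4, -0.0, 0.8]
opening: 0.996
finger_force: 0.0
[[-0.934  0.357  0.001  0.502]
 [ 0.357  0.934 -0.003 -0.167]
 [-0.002 -0.002 -1.     0.232]
 [ 0.     0.     0.     1.   ]] [-0.51 -0.04  1.94 -0.    1.25 -1.72]
stand_top 0.81 [ 42. 267.] [ 0.4979 -0.48    0.034 ]
stand_top 0.72 [255. 229.] [ 0.5451 -0.2197  0.034 ]
spanner_grip 0.85 [248. 246.] [ 0.5484 -0.2252  0.071 ]
spanner_grip 0.82 [352. 299.] [ 0.6488 -0.1413  0.071 ]
stand 0.82 [  0. 217.  94.  92.]
stand 0.78 [121. 235.  92.  77.]
stand 0.63 [217. 177.  81.  95.]
```

View pics/w2.png

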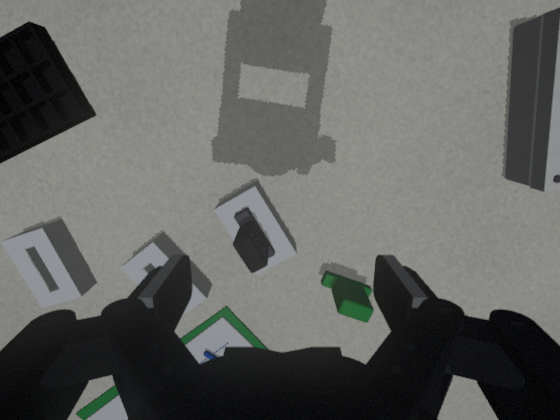

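Wrist picture: the loaded stand's top corners are at about (215,208), (258,181) and (297,252), with the black grip top at (257,258). The green tool lies at (350,298), and the empty stands are at the left.

```bash
python3 - <<'E'
from h import *
T=np.load("T2.npy"); im=cv2.imread("pics/w2.png")
c=[(215,208),(258,181),(297,252)]
P=np.array([onz("wrist",u,.034,T)[:2] for u in c]); print(P.round(4), (P[0]+P[2])/2)
e=P[2]-P[1]; print("long",np.linalg.norm(e),np.degrees(np.arctan2(e[1],e[0]))); e=P[1]-P[0]; print("short",np.linalg.norm(e),np.degrees(np.arctan2(e[1],e[0])))
d=[d for d in viewer.outline_of("wrist","spanner_grip")]
for k in d: print(round(k["confidence"],2),(np.array(k["extent"])*[560,420,560,420]).round())
cv2.imwrite("pics/c2.png",cv2.resize(im[170:285,200:310],None,fx=5,fy=5,interpolation=cv2.INTER_CUBIC))
E
```

```text
[[ 0.5047 -0.2524]
 [ 0.4931 -0.1944]
 [ 0.5898 -0.1835]] [ 0.5472569 -0.2179628]
long 0.09727243837309671 6.412208169794852
short 0.059156692161254805 101.27240034164119
0.55 [321. 275.  53.  46.]
```

View pics/c2.png

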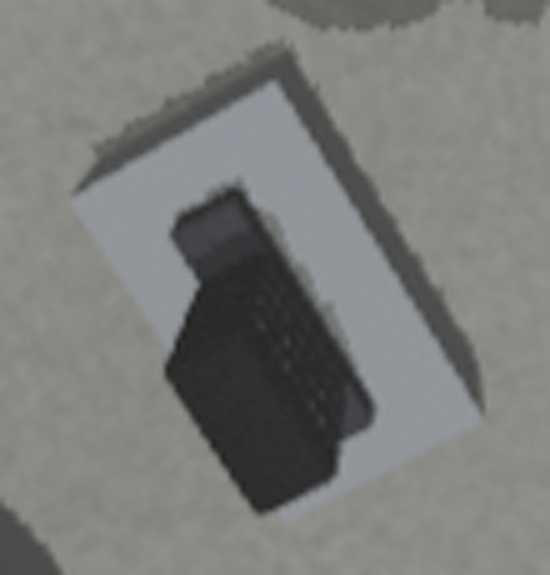

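The crop puts the stand's top corners at (214.6,209.6), (255,186.4), (297,253) and (256,274). The grip's top-face edge runs from (233,244) to (252.4,273).

```bash
python3 - <<'E'
from h import *
T=np.load("T2.npy")
P=np.array([onz("wrist",u,.034,T)[:2] for u in [(214.6,209.6),(255,186.4),(297,253),(256,274)]])
print(P.round(4),P.mean(0).round(4))
for i in range(4):
    e=P[i]-P[i-1]; print(np.linalg.norm(e).round(4),np.degrees(np.arctan2(e[1],e[0])).round(1))
G=np.array([onz("wrist",u,.096,T)[:2] for u in [(233,244),(252.4,273),(267,264)]]); print(G.round(4),"grip centre",((G[0]+G[2])/2).round(4))
e=G[1]-G[0]; print("grip",np.linalg.norm(e),np.degrees(np.arctan2(e[1],e[0])))
# crossbar ends, z=.046
C=np.array([onz("wrist",u,.046,T)[:2] for u in [(240.5,211),(270.5,253)]]); print("bar",C.round(4))
y=np.degrees(np.arctan2(T[1,0],T[0,0])); print("tool x yaw",y)
d=T[:3,:3].T@(np.array([.548,-.219,.2])-T[:3,3]);print(d.round(4))
E
```

```text
[[ 0.5063 -0.2536]
 [ 0.4977 -0.1999]
 [ 0.591  -0.184 ]
 [ 0.5994 -0.2404]] [ 0.5486 -0.2195]
0.094 -171.9
0.0544 99.1
0.0947 9.7
0.0571 -81.6
[[ 0.532  -0.2312]
 [ 0.5676 -0.2256]
 [ 0.5636 -0.2083]] grip centre [ 0.5478 -0.2198]
grip 0.036061636401400456 8.965613072337806
bar [[ 0.5156 -0.2235]
 [ 0.5747 -0.2111]]
tool x yaw 159.05863384933215
[-0.0615 -0.0315  0.0319]
```

```bash
python3 -m handwheel '[[[0.085,-0.031,-0.016,0,0],[0.085,-0.0305,-0.0155,0,0],[0.085,0,0,0.02,-6],[0.085,0,0,0.02,-6],[0.085,0,0,0.02,-6],[0.085,0,0,0.02,-6],[0.085,0,0,0.02,-6],[0.085,0,0,0,0],[0.085,0,0,0,0]]]' 60
python3 - <<'E'
from h import *
T,im=shot("wrist","w3.png"); np.save("T3.npy",T); print(T.round(4))
for X in [(.548,-.2195,.096),(.548,-.2195,.034)]: print(proj("wrist",X,T).round())
E
```

```text
time: 3.7
eef_pos: [0.5472, -0.2121, 0.1303]
tcp_rot: [-0.081, 0.997, 0.001, -0.001]
contact_force: [-0.6, -0.8, 1.3]
opening: 0.993
finger_force: 0.0
[[-0.987  -0.1608 -0.0026  0.5472]
 [-0.1608  0.987   0.0017 -0.2121]
 [ 0.0023  0.0021 -1.      0.1303]
 [ 0.      0.      0.      1.    ]]
[272. 233.]
[274. 205.]
```

View pics/w3.png

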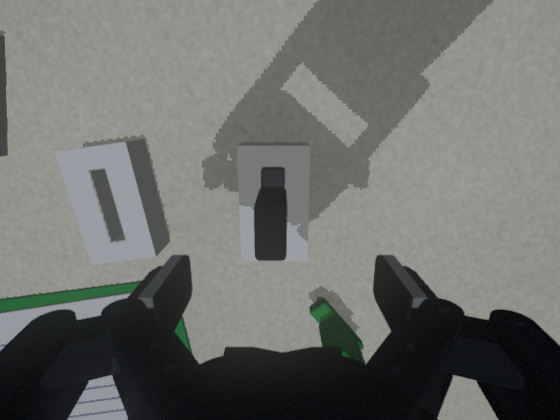

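The stand's edges (u 238–309) look upright and the grip is centred at u 271, close to the predicted 272, so yaw and position agree. I'll go down and grip.

```bash
python3 - <<'E'
from h import *
T=np.load("T3.npy")
for u,z in [((274,145),.034),((274.5,261),.034),((271,260),.096),((273,167),.046)]:
    X=onz("wrist",u,z,T); print(X.round(4),(T[:3,:3].T@(X-T[:3,3])).round(4))
E
python3 -m handwheel '[[[0.085,0,-0.0072,0.01,0],[0.085,0,0,0.02,0],[0.085,0,0,0.024,0],[0.085,0,0,0.024,0],[0.085,0,0,0,0],[0.015,0,0,0,0],[0.015,0,0,0,0],[0.015,0,0,0,0],[0.015,0,0,0,0],[0.015,0,0,0,0],[0.015,0,0,0,0],[0.015,0,0,0,0]]]' 60
```

```text
[ 0.5008 -0.2269  0.034 ] [ 0.0479 -0.0074  0.0964]
[ 0.5963 -0.2117  0.034 ] [-0.0488 -0.0078  0.0962]
[ 0.5657 -0.2172  0.096 ] [-0.0176 -0.0082  0.0342]
[ 0.5157 -0.2251  0.046 ] [ 0.033  -0.008   0.0843]
time: 4.75
eef_pos: [0.5496, -0.2216, 0.0548]
tcp_rot: [-0.081, 0.997, -0.0, 0.001]
contact_force: [-0.2, 1.0, 4.8]
opening: 0.227
finger_force: 59.1
```

```bash
python3 -m handwheel '[[[0.015,0,0,-0.01,0],[0.015,0,0,-0.02,0],[0.015,0,0,-0.03,0],[0.015,0,0,-0.03,0],[0.015,-0.01,0.02,0,0],[0.015,-0.01,0.039,0,0],[0.015,-0.01,0.04,0,0],[0.015,-0.01,0.04,0,0],[0.015,-0.01,0.04,0,0],[0.015,-0.01,0.04,0,0],[0.015,-0.01,0.04,0,0],[0.015,-0.01,0.04,0,0]]]'
python3 -m handwheel '[[[0.015,-0.01,0.04,0,-3],[0.015,-0.01,0.04,0,-3],[0.015,0,0.02,0,0],[0.015,0,0,0,0],[0.015,0,0,0,0]]]'
python3 - <<'E'
from h import *
T,im=shot("wrist","w4.png"); np.save("T4.npy",T); print(T.round(4),get_state()["contact_force"],get_state()["wrist_torque"])
for X in [(.540,.183,.052),(.5166,.1776,.052),(.563,.1902,.052)]: print(proj("wrist",X,T).round())
for s in (24,-24):
  X=T@np.array([s/1000+.001,0,.0358,1]); print("pin",X[:3].round(4),proj("wrist",X[:3],T).round())
E
```

```text
time: 5.75
eef_pos: [0.5788, 0.0886, 0.1432]
tcp_rot: [-0.081, 0.997, -0.0, -0.0]
contact_force: [0.5, -0.4, -1.1]
opening: 0.229
finger_force: 58.8
time: 6.17
eef_pos: [0.5781, 0.1892, 0.1428]
tcp_rot: [-0.134, 0.991, -0.0, -0.001]
contact_force: [-0.2, -1.6, -2.3]
opening: 0.226
finger_force: 58.9
[[-9.640e-01 -2.660e-01 -1.100e-03  5.781e-01]
 [-2.660e-01  9.640e-01 -9.000e-04  1.892e-01]
 [ 1.300e-03 -5.000e-04 -1.000e+00  1.428e-01]
 [ 0.000e+00  0.000e+00  0.000e+00  1.000e+00]] [-0.23066215 -0.76255396 -2.38061671] [0.05830228 0.00898679 0.05836543]
[290. 159.]
[291. 126.]
[290. 190.]
pin [0.554  0.1825 0.1071] [284. 193.]
pin [0.6002 0.1953 0.107 ] [284. 267.]
```

View pics/w4.png

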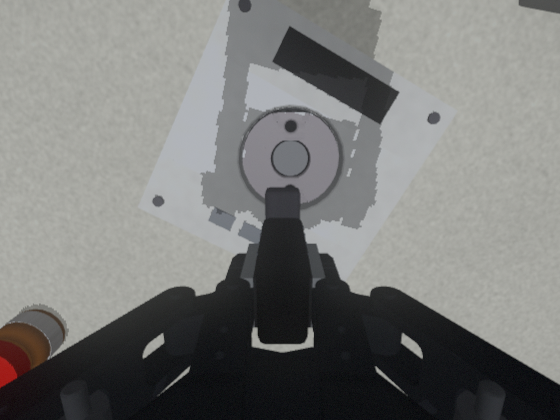

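The picture shows the far ring hole at (291,126), exactly as predicted. The bore is at (290,158), the near hole at (290,189), and the crossbar end at (283,188). The tool is aligned with the hole line, so I'll move over the ring and lower.

```bash
python3 - <<'E'
from h import *
T=np.load("T4.npy"); im=cv2.imread("pics/w4.png"); g=cv2.cvtColor(im,cv2.COLOR_BGR2GRAY).astype(float)
for x,y,r,t in [(291,126,8,90)]:
    p=g[y-r:y+r+1,x-r:x+r+1]; w=np.clip(t-p,0,None); Y,X=np.mgrid[-r:r+1,-r:r+1]; c=(x+(w*X).sum()/w.sum(),y+(w*Y).sum()/w.sum())
    h=np.linalg.inv(T)@np.r_[onz("wrist",c,.0515,T),1]; print(c,"hole tool",h.round(4))
c=np.linalg.inv(T)@np.array([.5400,.1835,.052,1]); print("ring tool",c.round(4))
for e in ((.033,0,.0088),(.033,0,.0208)): print(proj("wrist",(T@np.r_[e,1])[:3],T).round(1))
E
python3 -m handwheel '[[[0.015,0.0187,0.0022,0,0],[0.015,0.0187,0.002,0.01,0],[0.015,0,0,0.02,0],[0.015,0,0,0.015,0],[0.015,0,0,0,0],[0.015,0,0,0,0]]]'
```

```text
(np.float64(290.3214920071048), np.float64(125.82770870337478)) hole tool [0.0623 0.0047 0.0914 1.    ]
ring tool [0.0381 0.0047 0.0909 1.    ]
[284.6 190.8]
[284.4 185.7]
time: 6.72
eef_pos: [0.5413, 0.1809, 0.0976]
tcp_rot: [-0.132, 0.991, -0.0, -0.001]
contact_force: [0.9, -0.2, -0.9]
opening: 0.227
finger_force: 58.9
```

```bash
python3 -m handwheel '[[[0.015,0,0.001,0,0]]]'; python3 -m handwheel '[[[0.015,0,0,0,0]]]'; python3 -m handwheel '[[[0.015,0,0,0,0]]]'; python3 - <<'E'
from h import *
T,im=shot("wrist","w5.png"); np.save("T5.npy",T); print(T.round(4))
h=np.linalg.inv(T)@np.array([.540,.1835,.052,1]); print(h.round(4))
cv2.imwrite("pics/c5.png",cv2.resize(im[60:260,200:370],None,fx=3,fy=3,interpolation=cv2.INTER_CUBIC))
E
```

```text
time: 6.8
eef_pos: [0.5426, 0.1824, 0.0993]
tcp_rot: [-0.132, 0.991, -0.0, 0.001]
contact_force: [0.9, -0.0, -1.7]
opening: 0.225
finger_force: 58.9
time: 6.88
eef_pos: [0.5428, 0.1831, 0.0998]
tcp_rot: [-0.132, 0.991, 0.0, 0.001]
contact_force: [0.1, -0.2, -1.7]
opening: 0.228
finger_force: 58.9
time: 6.97
eef_pos: [0.5426, 0.1833, 0.0997]
tcp_rot: [-0.133, 0.991, -0.0, 0.001]
contact_force: [0.2, 0.1, -1.3]
opening: 0.221
finger_force: 58.9
[[-9.648e-01 -2.630e-01  2.400e-03  5.426e-01]
 [-2.630e-01  9.648e-01  3.000e-04  1.833e-01]
 [-2.400e-03 -3.000e-04 -1.000e+00  9.970e-02]
 [ 0.000e+00  0.000e+00  0.000e+00  1.000e+00]]
[2.60e-03 9.00e-04 4.77e-02 1.00e+00]
```

View pics/c5.png

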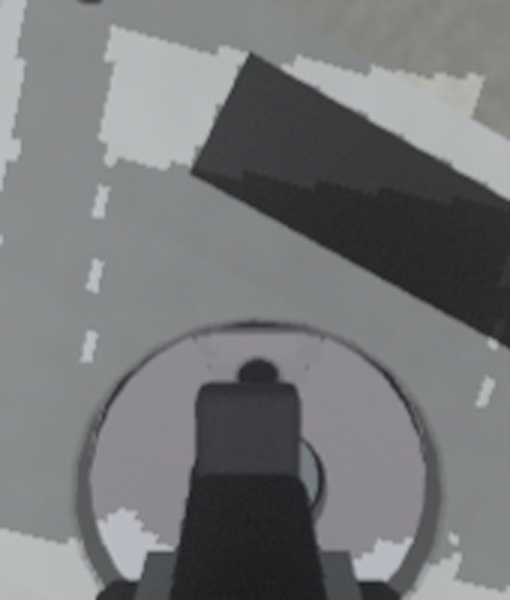

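The crop shows the far hole at about (286,184), peeking out beyond the crossbar end (centre u 282.7). The ring spans u 230–342. I'll compute the residual.

```bash
python3 - <<'E'
from h import *
T=np.load("T5.npy"); Ti=np.linalg.inv(T)
a=np.radians(15.3); C=np.array([.540,.1835])
for s in (1,-1):
    H=C+s*.024*np.array([-np.cos(a),-np.sin(a)]); print("hole pred px",proj("wrist",(*H,.052),T).round(1))
H=C+.024*np.array([-np.cos(a),-np.sin(a)])
t=[proj("wrist",(H[0]+.0045*np.cos(k),H[1]+.0045*np.sin(k),.052),T) for k in np.linspace(0,6.28,60)]; t=np.array(t); print("hole px box",t.min(0).round(1),t.max(0).round(1))
print("obs hole box: u",200+238/3,200+279/3,"top v",60+358/3)
r=np.array([proj("wrist",(C[0]+.036*np.cos(k),C[1]+.036*np.sin(k),.052),T) for k in np.linspace(0,6.28,200)]); print("ring box",r.min(0).round(1),r.max(0).round(1),"obs u",200+90/3,200+426/3,"top v",60+330/3)
for e in ((.033,-.009,.0088),(.033,.009,.0088),(.033,0,.0208)): print("bar",proj("wrist",(T@np.r_[e,1])[:3],T).round(1))
print("obs bar top edge u",200+197/3,200+299/3,"v",60+383/3)
E
```

```text
hole pred px [285.6 186.4]
hole pred px [285.5 256.3]
hole px box [278.4 179.4] [292.7 193.4]
obs hole box: u 279.3333333333333 293.0 top v 179.33333333333331
ring box [230.1 167.4] [341.  272.4] obs u 230.0 342.0 top v 170.0
bar [266.6 190.8]
bar [302.5 190.8]
bar [284.4 185.7]
obs bar top edge u 265.6666666666667 299.6666666666667 v 187.66666666666669
```

```bash
python3 -m handwheel '[[[0.015,0.0025,0.0022,0,0],[0.015,0,0,0.004,0],[0.015,0,0,0.004,0],[0.015,0,0,0,0],[0.015,0,0,0,0],[0.015,0,0,0,0]]]'; for i in 1 2 ; do :; done; python3 -m handwheel '[[[0.015,0,0,0.002,0],[0.015,0,0,0,0]]]'; python3 -m handwheel '[[[0.015,0,0,0.002,0],[0.015,0,0,0,0]]]'
```

```text
time: 7.52
eef_pos: [0.5384, 0.1849, 0.0901]
tcp_rot: [-0.133, 0.991, -0.0, -0.0]
contact_force: [-1.1, 0.8, -2.2]
opening: 0.227
finger_force: 58.9
time: 7.68
eef_pos: [0.5385, 0.1849, 0.0881]
tcp_rot: [-0.133, 0.991, -0.0, -0.0]
contact_force: [0.2, -0.5, -2.0]
opening: 0.226
finger_force: 58.9
time: 7.85
eef_pos: [0.5385, 0.1848, 0.086]
tcp_rot: [-0.133, 0.991, -0.0, -0.0]
contact_force: [-0.2, -0.0, -1.7]
opening: 0.225
finger_force: 58.9
```

```bash
python3 -m handwheel '[[[0.015,0,0,0.002,0],[0.015,0,0,0,0]]]'; python3 -m handwheel '[[[0.015,0,0,0.002,0],[0.015,0,0,0,0]]]'
```

```text
time: 8.02
eef_pos: [0.5388, 0.1849, 0.0842]
tcp_rot: [-0.133, 0.991, -0.0, 0.0]
contact_force: [1.2, -0.3, -2.5]
opening: 0.224
finger_force: 58.9
time: 8.18
eef_pos: [0.5388, 0.1849, 0.0822]
tcp_rot: [-0.133, 0.991, -0.0, 0.0]
contact_force: [0.3, 0.6, -1.9]
opening: 0.226
finger_force: 59.0
```

The pins are already below the ring's face with no contact force. I'll keep going until they touch the recess floor.

```bash
python3 -m handwheel '[[[0.015,0,0,0.002,0],[0.015,0,0,0,0]]]'; python3 -m handwheel '[[[0.015,0,0,0.001,0],[0.015,0,0,0,0]]]'; python3 -m handwheel '[[[0.015,0,0,0.001,0],[0.015,0,0,0,0]]]'
```

```text
time: 8.35
eef_pos: [0.5388, 0.1849, 0.0802]
tcp_rot: [-0.133, 0.991, -0.0, 0.0]
contact_force: [0.7, -0.9, -1.3]
opening: 0.224
finger_force: 59.0
time: 8.52
eef_pos: [0.5388, 0.1849, 0.0794]
tcp_rot: [-0.133, 0.991, -0.0, 0.0]
contact_force: [1.0, 1.0, -1.4]
opening: 0.227
finger_force: 59.0
time: 8.68
eef_pos: [0.5388, 0.1849, 0.0786]
tcp_rot: [-0.133, 0.991, -0.0, 0.0]
contact_force: [1.0, 0.2, -0.6]
opening: 0.227
finger_force: 59.2
```

```bash
python3 -m handwheel '[[[0.015,0,0,0.001,0],[0.015,0,0,0,0]]]'; python3 -c "
from h import *; s=get_state(); print(s['wrist_torque'].round(3))"
```

```text
time: 8.85
eef_pos: [0.539, 0.1849, 0.0783]
tcp_rot: [-0.133, 0.991, -0.0, 0.0]
contact_force: [-0.2, 1.0, 3.9]
opening: 0.226
finger_force: 59.8
[-0.08   0.095 -0.033]
```

The pins touched the floor at about 6 N with the grip centre near home height. Turning clockwise now, with a firmer grip.

```bash
cat > t.py <<'E'
from h import *
s=get_state(); T=tool(); print("tau",s['wrist_torque'].round(3),"F",s['contact_force'].round(1),"yaw",np.degrees(np.arctan2(-T[1,0],-T[0,0])).round(2),"p",T[:3,3].round(4))
E
python3 -m handwheel '[[[0.015,0,0,0,0],[0.015,0,0,0,3],[0.015,0,0,0,4],[0.015,0,0,0,4],[0.015,0,0,0,0]]]' 100 >/dev/null; python3 t.py;  python3 -m handwheel '[[[0.015,0,0,0,4],[0.015,0,0,0,4],[0.015,0,0,0,4],[0.015,0,0,0,0]]]' >/dev/null; python3 t.py
```

```text
tau [-0.362 -0.035  0.029] F [ 0.3 -2.1  6.1] yaw 4.23 p [0.5394 0.1847 0.0784]
tau [-0.365 -0.029 -0.012] F [ 0.6 -1.9  6. ] yaw -7.74 p [0.5395 0.1846 0.0784]
```

```bash
for k in 1; do python3 -m handwheel '[[[0.015,0,0,0,4]]]' >/dev/null; python3 t.py; python3 -m handwheel '[[[0.015,0,0,0,4]]]' >/dev/null; python3 t.py; python3 -m handwheel '[[[0.015,0,0,0,0]]]' >/dev/null; python3 t.py; done
```

```text
tau [-0.466 -0.009  0.254] F [ 0.1 -0.9  6.4] yaw -11.6 p [0.5395 0.1844 0.0784]
tau [-0.502  0.001  0.3  ] F [-0.6 -2.4  5.2] yaw -15.71 p [0.5394 0.1844 0.0784]
tau [-0.488 -0.068 -0.015] F [ 0.1 -2.1  5.2] yaw -15.74 p [0.5395 0.1845 0.0784]
```

```bash
for k in 1; do python3 -m handwheel '[[[0.015,0,0,0,2],[0.015,0,0,0,0]]]' >/dev/null; python3 t.py; python3 -m handwheel '[[[0.015,0,0,0,2],[0.015,0,0,0,0]]]' >/dev/null; python3 t.py; python3 -m handwheel '[[[0.015,0,0,0,2],[0.015,0,0,0,0]]]' >/dev/null; python3 t.py; done
```

```text
tau [-0.424 -0.036  0.064] F [ 0.8 -2.3  5.8] yaw -17.66 p [0.5395 0.1845 0.0784]
tau [-0.455 -0.041  0.015] F [-0.2 -2.3  4.6] yaw -19.66 p [0.5394 0.1845 0.0784]
tau [-0.448 -0.018  0.018] F [ 0.1 -2.   4.9] yaw -21.66 p [0.5395 0.1845 0.0784]
```

```bash
python3 -m handwheel '[[[0.015,0,0,0,2],[0.015,0,0,0,0]]]' >/dev/null; python3 t.py; python3 -m handwheel '[[[0.015,0,0,0,2],[0.015,0,0,0,0]]]' >/dev/null; python3 t.py
```

```text
tau [-0.48  -0.043 -0.036] F [ 0.1 -2.7  6.2] yaw -23.66 p [0.5394 0.1844 0.0784]
tau [-0.424  0.007 -0.024] F [-0.5 -2.2  4.7] yaw -25.66 p [0.5394 0.1844 0.0784]
```

```bash
python3 -m handwheel '[[[0.015,0,0,0,2],[0.015,0,0,0,0]]]' >/dev/null; python3 t.py; python3 -m handwheel '[[[0.015,0,0,0,1.5],[0.015,0,0,0,0]]]' >/dev/null; python3 t.py
```

```text
tau [-0.481 -0.002  0.172] F [ 0.8 -2.   6. ] yaw -27.61 p [0.5394 0.1844 0.0784]
tau [-0.479 -0.011  0.302] F [ 0.6 -2.8  6.3] yaw -29.04 p [0.5394 0.1843 0.0784]
```

The stop has been reached and the gasket is winding up at about 0.09 N m per degree. Approaching 0.5 N m now.

```bash
python3 -m handwheel '[[[0.015,0,0,0,1.0],[0.015,0,0,0,1.0],[0.015,0,0,0,0]]]' >/dev/null; python3 t.py; python3 -m handwheel '[[[0.015,0,0,0,0]]]' >/dev/null; python3 t.py
```

```text
tau [-0.473  0.059  0.576] F [ 0.7 -2.4  5.7] yaw -30.96 p [0.5394 0.1843 0.0784]
tau [-0.516 -0.004  0.514] F [ 1.2 -2.3  5.4] yaw -30.94 p [0.5394 0.1843 0.0784]
```

```bash
for i in 1 2 3 4; do python3 -m handwheel '[[[0.015,0,0,0,0],[0.015,0,0,0,0]]]' >/dev/null; python3 t.py; done
```

```text
tau [-0.475 -0.015  0.473] F [-0.3 -2.7  5.5] yaw -30.94 p [0.5394 0.1843 0.0784]
tau [-0.446  0.012  0.541] F [-0.6 -2.8  5.6] yaw -30.94 p [0.5394 0.1843 0.0784]
tau [-0.446 -0.063  0.509] F [ 0.8 -2.6  6. ] yaw -30.94 p [0.5394 0.1843 0.0784]
tau [-0.471  0.047  0.502] F [ 0.3 -2.3  6. ] yaw -30.93 p [0.5394 0.1843 0.0784]
```

```bash
python3 -m handwheel '[[[0.015,0,0,0,-2],[0.015,0,0,0,-2],[0.015,0,0,0,-2],[0.015,0,0,0,-1.5],[0.015,0,0,0,0],[0.015,0,0,0,0]]]' >/dev/null; python3 t.py; python3 -m handwheel '[[[0.015,0,0,-0.003,0],[0.015,0,0,-0.004,0],[0.015,0,0,0,0]]]' >/dev/null; python3 t.py;  python3 -m handwheel '[[[0.015,0,0,-0.005,0],[0.015,0,0,-0.01,0],[0.015,0,0,-0.02,0],[0.015,0,0,-0.02,0],[0.015,0,0,-0.005,0],[0.015,0,0,0,0],[0.015,0,0,0,0]]]' >/dev/null; python3 t.py
```

```text
tau [-0.15  -0.207  0.087] F [ 1.2 -0.6  5.3] yaw -23.69 p [0.5398 0.1849 0.0784]
tau [-0.339 -0.647  0.092] F [ 3.2 -1.7 -1. ] yaw -23.71 p [0.5387 0.1846 0.0841]
tau [-0.009 -0.007 -0.041] F [-0.3 -0.1 -2.1] yaw -23.73 p [0.5378 0.185  0.1439]
```

The ring is nipped up and released, and the spanner came out freely. Now back to the stand, stopping short for a look.

```bash
python3 -m handwheel '[[[0.015,0,0,0,-5],[0.015,0,0,0,-6],[0.015,0,0,0,-6],[0.015,0,0,0,-6],[0.015,0,0,0,-6],[0.015,0,0,0,-4],[0.015,0.0005,-0.02,0,0],[0.015,0.0005,-0.04,0,0],[0.015,0.0005,-0.04,0,0],[0.015,0.0005,-0.04,0,0],[0.015,0.0005,-0.04,0,0],[0.015,0.0005,-0.04,0,0]]]' >/dev/null;  python3 -m handwheel '[[[0.015,0.0005,-0.04,0,0],[0.015,0.0005,-0.04,0,0],[0.015,0.0005,-0.04,0,0],[0.015,0.0005,-0.04,0,0],[0.015,0,-0.02,0,0],[0.015,0,0,0,0],[0.015,0,0,0,0],[0.015,0,0,0,0]]]'
python3 - <<'E'
from h import *
T,im=shot("wrist","w6.png"); np.save("T6.npy",T); print(T.round(4))
S=np.array([.5486,-.2195,.034,1]); print((np.linalg.inv(T)@S).round(4), proj("wrist",S[:3],T).round(1))
a=np.radians(9.25);c,s=np.cos(a),np.sin(a)
for x,y in [(48,28),(48,-28),(-48,-28),(-48,28)]: print("corner",proj("wrist",S[:3]+np.array([x*c-y*s,x*s+y*c,0])/1000,T).round(1))
for e in ((.032,-.009,.0088),(.032,.009,.0088),(.032,0,.0208)): print("bar",proj("wrist",(T@np.r_[e,1])[:3],T).round(1))
E
```

```text
time: 15.02
eef_pos: [0.5969, -0.2095, 0.1424]
tcp_rot: [-0.081, 0.997, 0.001, -0.002]
contact_force: [0.6, 0.7, -0.3]
opening: 0.22
finger_force: 98.3
[[-0.9869 -0.161  -0.0033  0.5969]
 [-0.161   0.9869  0.0025 -0.2095]
 [ 0.0028  0.003  -1.      0.1424]
 [ 0.      0.      0.      1.    ]]
[ 0.049  -0.0024  0.1085  1.    ] [280.7 142.2]
corner [314.1 200.4]
corner [247.4 200.4]
corner [243.5  77.6]
corner [317.6  77.6]
bar [266.5 192.5]
bar [302.3 192.5]
bar [284.3 187.3]
```

View pics/w6.png

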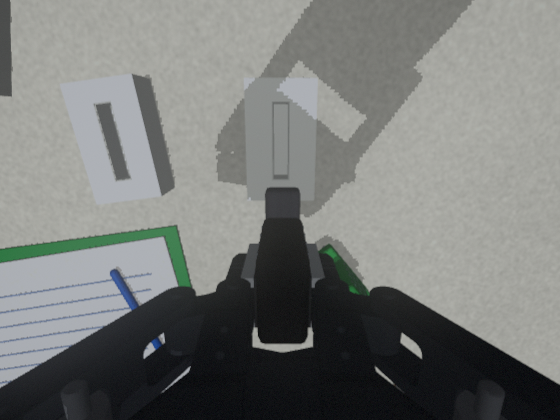

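The slot runs from (281,101) to (280,179), and the stand's corners match the prediction within 1 px. The spanner sits in the grip as before. I'll move over it and lower.

```bash
python3 -m handwheel '[[[0.015,0.0245,-0.0008,0,0],[0.015,0.0245,-0.0007,0.01,0],[0.015,0,0,0.025,0],[0.015,0,0,0.025,0],[0.015,0,0,0.004,0],[0.015,0,0,0,0],[0.015,0,0,0,0],[0.015,0,0,0,0]]]'
python3 - <<'E'
from h import *
T=tool(); print((np.linalg.inv(T)@np.array([.5486,-.2195,.034,1])).round(4)); shot("wrist","w7.png")
E
```

```text
time: 15.73
eef_pos: [0.5513, -0.2201, 0.0822]
tcp_rot: [-0.081, 0.997, -0.001, 0.001]
contact_force: [0.2, -0.8, -1.2]
opening: 0.225
finger_force: 98.3
[0.0027 0.0011 0.0482 1.    ]
```

```bash
python3 -m handwheel '[[[0.015,0.0025,0.002,0.006,0],[0.015,0,0,0,0],[0.015,0,0,0,0],[0.015,0,0,0,0]]]' >/dev/null; python3 t.py; python3 -m handwheel '[[[0.015,0,0,0.003,0],[0.015,0,0,0.003,0],[0.015,0,0,0,0]]]'>/dev/null; python3 t.py;
```

```text
tau [-0.001  0.002  0.009] F [ 0.  -0.1 -2.3] yaw 9.27 p [ 0.5471 -0.2185  0.0744]
tau [ 0.04  -0.011  0.037] F [-1.1 -0.4 -2. ] yaw 9.26 p [ 0.5467 -0.2183  0.0675]
```

```bash
python3 -m handwheel '[[[0.015,-0.0015,-0.0005,0.003,0],[0.015,0,0,0.004,0],[0.015,0,0,0.003,0],[0.015,0,0,0,0],[0.015,0,0,0,0]]]' >/dev/null; python3 t.py; python3 -m handwheel '[[[0.015,0,0,0.001,0],[0.015,0,0,0,0]]]' >/dev/null; python3 t.py; python3 -m handwheel '[[[0.015,0,0,0.001,0],[0.015,0,0,0,0]]]' >/dev/null; python3 t.py
```

```text
tau [ 0.013  0.032 -0.026] F [-0.5  0.2 -2.2] yaw 9.27 p [ 0.5484 -0.2186  0.0578]
tau [ 0.009 -0.048  0.022] F [-0.4  0.3 -1.8] yaw 9.27 p [ 0.5487 -0.2188  0.0573]
tau [-0.01   0.021 -0.048] F [ 0.3 -0.  -1.8] yaw 9.27 p [ 0.5487 -0.2187  0.0563]
```

```bash
python3 -m handwheel '[[[0.015,0,0,0.001,0],[0.015,0,0,0,0]]]' >/dev/null; python3 t.py; python3 -m handwheel '[[[0.015,0,0,0.001,0],[0.015,0,0,0,0]]]' >/dev/null; python3 t.py; python3 -m handwheel '[[[0.015,0,0,0.0005,0],[0.015,0,0,0,0]]]' >/dev/null; python3 t.py
```

```text
tau [0.002 0.007 0.06 ] F [ 0.1 -0.  -1.8] yaw 9.27 p [ 0.5486 -0.2187  0.0552]
tau [0.154 0.252 0.061] F [-1.1  0.6  1.9] yaw 9.27 p [ 0.5488 -0.2188  0.0549]
tau [0.202 0.528 0.024] F [-2.8  1.4  4.9] yaw 9.28 p [ 0.5489 -0.2188  0.0549]
```

The crossbar is seated at TCP z 0.0549, against 0.0548 at the grasp. Letting go and backing off.

```bash
python3 -m handwheel '[[[0.05,0,0,0,0],[0.06,0,0,0,0],[0.06,0,0,0,0],[0.06,0,0,0,0],[0.06,0,0,-0.005,0],[0.06,0,0,-0.02,0],[0.06,0,0,-0.03,0],[0.06,0,0,-0.03,0],[0.06,-0.025,0,-0.02,0],[0.06,-0.025,0,0,0],[0.06,0,0,0,0],[0.06,0,0,0,0]]]' 60
python3 - <<'E'
from h import *
T,im=shot("wrist","w8.png")
for d in viewer.pinpoint("wrist","spanner_grip"):
    uv=np.array(d["xy"])*[560,420]; print(round(d["confidence"],2),uv.round(),onz("wrist",uv,.071,T).round(4))
T,sc=shot("scene","s8.png"); 
cv2.imwrite("pics/c8.png",np.hstack([im[0:420,140:420], cv2.resize(sc[130:300,150:400],None,fx=2,fy=2)[:340].copy() if 0 else cv2.copyMakeBorder(cv2.resize(sc[150:290,170:390],None,fx=2.3,fy=2.3),0,98,0,0,cv2.BORDER_CONSTANT)]))
E
```

```text
time: 18.62
eef_pos: [0.5989, -0.2105, 0.1595]
tcp_rot: [-0.081, 0.997, -0.0, 0.0]
contact_force: [-0.1, 0.2, -0.2]
opening: 0.703
finger_force: 0.0
0.67 [280. 141.] [ 0.5486 -0.2215  0.071 ]
0.67 [349. 283.] [ 0.6546 -0.1464  0.071 ]
```

View pics/c8.png

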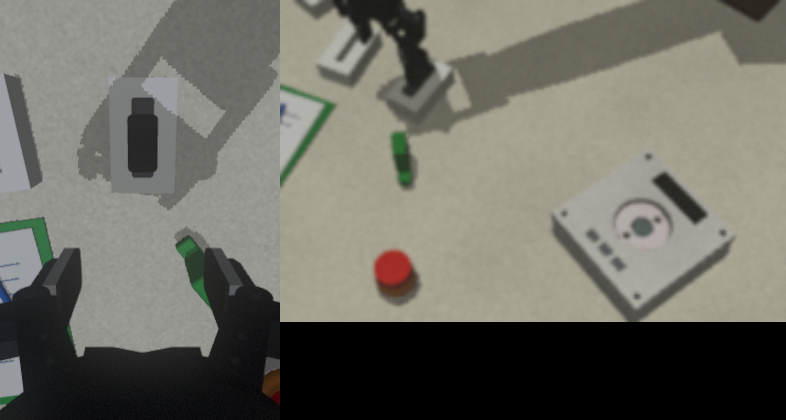

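The wrist half shows the spanner upright in its stand at (142,140), in line with the slot. The scene half shows the ring turned, its holes now at about (627,235) and (657,220), and nothing else in view looks moved. Handing in.

```bash
python3 -c "
from plant import sign_off; print(sign_off())"
```

```text
the job is handed in; nothing more can be done
None
```

I turned the ring clockwise to its stop, held it at about 0.5 N m for roughly 0.75 s, stood the spanner back upright in its stand and let go, then handed the job in at about 19 s; no verdict came back.

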